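# Stop check and tailstock draw-back on the bench spool winder

## Robot

A 6-joint arm with a two-finger parallel gripper is mounted at the origin on the work surface; the furniture and walls round the work are solid. World frame = base frame: x ahead of the robot, y to its left, z up, the work surface at z = 0. Lengths are in m, angles in rad, forces in N, time in s.
With the tool pointing down it reaches from about 0.4 to 0.825 m from the base axis. Payload 7 kg.
Tool frame: the origin (TCP) lies midway between the tips of the shut fingers; the grasp point (between the pads) lies 19 mm behind it; x points along the fingers, y is the direction in which the jaws open and shut, and the axes are right-handed (so a half turn about x gives the same grasp; the last joint's range is limited). The gripper opens to 88 mm and grips with 3 to 60 N. Pads are 19 mm wide; open, the fingers measure 130 mm over their backs; the gripper's body (78 mm by 193 mm) begins 47 mm behind the grasp point.
Start: joints at [-0.848, 0.359, 0.012, 0, -1.224, -0.288], TCP at [0.284, -0.612, 0.227] pointing down, gripper open.
Joint ranges: [-3.07, 3.07], [-1.43, 2.12], [-1.02, 1.25], [-3.03, 1.67], [-3.05, -0], [-3.03, 3.03]. Speed limits (rad/s): [2.39, 2.39, 3.01, 3.14, 3.14, 3.14].

## Interface

Orientations are given as [roll, pitch, yaw] about the fixed x, y, z axes, in that order (R = Rz(yaw) Ry(pitch) Rx(roll)).
In Python, from bench import r, read_camera, job, finder gives the robot as it stands. The module is installed in compiled form; this text tells all that it offers.
- The arm moves only by the shell command python3 -m inch 'ROWS'. ROWS is JSON, a list of rows, each a list of 7 numbers: the turn, a rotation vector about the world's x, y, z each as a share of 8 degrees, from -1 to 1, then the shift along the world's x, y, z each as a share of 50 mm, from -1 to 1, then the opening, from -1 (shut) to 1 (fully open). In form: [[wx, wy, wz, x, y, z, jaw], ...]. A call has 1 to 8 rows; each row shifts and turns the pose as measured when the row begins; what a row does not reach is not made up. A row lasts 1/10 s, in which the tool goes at most 50 mm and 8.59 degrees, less where a joint would pass 70% of its speed; a pose out of reach is approached as far as the arm can. A call with a number of a shift or a turn outside -1 to 1 is refused whole. A call with a gripper value outside its range is refused whole. The fingers move at their own pace and stop on an object; the grip force is fixed at half the most. Time passes only in rows, so rows that do not move let the fingers close. It gives the time, the measured TCP pose, the force and the opening at its end, in the units of the state.
- r.state(): the state, without advancing time (a new reading comes with each control period).
- read_camera(name): name is "scene" or "top" or "wrist"; returns a dict with "pixels" (420x560x3 uint8, red, green, blue), "fx", "fy", "cx", "cy" (pixels), "eye" and "rotation" of the camera in the world. Camera axes: x right, y up, looking along -z (the intrinsics and any distortion apply to the point x, -y, -z); pixel columns grow to the right and rows downward; lengths in m; the calibration is good to about 2 mm. A picture is of the moment at which its call begins. There is no depth.
- job.hand_in(): hands the job in, once; it reports no verdict.
Trained networks look in the newest picture that a camera, given by its name, has taken for a name from the list of things; names that differ only in an ending like _2 or _b are one class to them, and where a whole thing is asked for, a point or a joint stands for the part that bears it (a point fixed in the world has none). Each returns a list of dicts, best first, with "score" (0 to 1); they miss things now and then, are a little off and sometimes report something else, mostly with a low value. They report only what shows in the picture. A call takes as long as a camera call. They do not tell look-alikes from the thing itself.
- finder.boxes_of(label, camera): "bbox" ([left, top, right, bottom] in pixels, round what is visible of it).
- finder.trace(label, camera): "pixels" (420x560 bool, what is visible of it) and "bbox" ([left, top, right, bottom] in pixels, round what is visible of it).
The state is a dict: "time": time; "joints": joint angles; "joint_velocities": joint speeds; "joint_efforts": joint torques, N m; "eef_pos": TCP position; "ee_rot": TCP orientation; "force": force on the tool from outside, world axes, zero at the start; "torque": the same for the moment, N m; "finger_gap": opening from 0.0 (shut) to 1.0 (fully open).
Only numpy, scipy, OpenCV 4.12 (cv2) and the standard library are available. Lean on these libraries where they do the work, as an engineer would, in place of code of your own. Each camera call takes 0.05 s, during which the arm holds its last target.

## Task

Before a spool goes on the bench winder, prove its stop: push the mushroom button on top of the headstock fully down so that it latches, then turn its head clockwise until it pops back out. Then take the tailstock's pull knob, draw the spring-loaded centre back until its pointer stands opposite the pointer of the set clamp on the scale, and finish still holding it there so that a spool can be put in between; leave everything else on the bench where it is.

Things in the scene. Friction and masses are not known exactly. Their poses are not given: they have to be found in the camera images.
- winder: bench spool winder, a small grey lathe-like machine fixed to the bench. Origin under it on the spindle line; +y along the spindle to the headstock (robot's left), -x its front, z up. Bed y -145 to +155 mm. Headstock 100 (x) x 88 (y) mm at y 68 to 156, flat top 118 mm high. Spindle axis 75 mm high. Tailstock lugs at y -51 and -141 and a guide rail at x +34, all up to 92 mm high
- stop_top (a point): centre of the top of the stop button: black mushroom head 40 mm across, 17 mm thick, axis vertical, at winder x 0, y +112 mm, on the headstock's flat top (118 mm high). When out its top stands 31 mm and its underside 14 mm above the flat top; latched, 6 mm lower. Free to grip round the rim. The point moves with the button; z up
- stop_press (a joint): travel of the stop button in m: 0 out, 0.006 fully down. It takes about 5 N to start it, snaps over at half travel (3 mm), and then stays latched fully down by itself
- stop_turn (a joint): turn of the mushroom head in rad: 0 at rest, grows clockwise seen from above, stop at 0.9; a weak spring turns it back when let go. While the button is latched a cam lifts the head as it turns (9 mm per rad after the first 0.1 rad): past the snap point at 0.4 rad, fully out at 0.73. Needs under 0.3 N m
- tail (a joint): how far the spring-loaded tail centre is drawn back, in m: 0 home (where its spring keeps it), growing along the winder's -y, stop at 0.050. The spring pulls it home with 3.3 N at 0, rising 1.1 N per 10 mm (8.8 N at the stop)
- tail_grip (a point): middle of the tailstock's pull knob: black barrel 26 mm in diameter, 32 mm long, lying along the winder's y, 75 mm high, beyond the bed's end (free above, below and at both sides); a flange 40 mm across, 8 mm thick, at its outer (-y) end begins 16 mm from this point. The rear lug is 42 mm away on the +y side when home. Axes as the winder's; moves with joint tail
- tail_pointer (a point): tip of the small pale pointer on the dark collar of the tail rod, pointing to the winder's -x over the scale bar; moves with joint tail. Frame parallel to the winder's
- set_mark (a point): tip of the pointer (pointing to the winder's +x) of the set clamp, a small steel clamp with a brass thumbscrew on the aluminium scale bar at the front of the tailstock, 22 to 44 mm along -y from the tail pointer's home place. Frame parallel to the winder's. Not to be moved
- spool_a: loose thread spool, 34 mm across, 48 mm high, standing behind the winder; origin under its centre
- spool_b: second loose thread spool, 34 mm across, 48 mm high, standing behind the winder; origin under its centre
- screwdriver: loose screwdriver 182 mm long, 28 mm thick, lying in front of the winder; origin under its middle
- pencil: loose pencil 123 mm long, 7 mm thick, lying in front of the winder; origin under its middle
- calliper: loose calliper 214 x 69 x 13 mm, lying in front of the winder to the right; origin under its middle
- jar_w: loose screw-top jar 47 mm across, 76 mm high, at the back; origin under its centre
Not all that is in view belongs to the job. What is shaped like the spool_a but brown or purple is not meant.

How it is judged:
On the way, in this order (a step that is already met when the one before it is completed fails the run):
1. the stop button is pushed down until it has latched (value of joint stop_press above 0.0045 m), for 0.2 s.
2. its head is turned clockwise until the button is released upward (value of joint stop_turn above 0.3 rad and value of joint stop_press below 0.003 m), for 0.05 s.
At the end, for the whole second after the job is handed in: The tail pointer stands within 4 mm of the set mark along the winder's y, the fingers hold the tail centre with over 2 N and no loose thing touches it, it is at rest (under 5 mm/s), and the stop button is out (under 1.5 mm) (y of tail_pointer in the frame of set_mark between -0.004 and 0.004 m and velocity of joint tail between -0.005 and 0.005 m/s and contact force between the fingers and tail above 2 N and value of joint stop_press below 0.0015 m and contact force between each of spool_a, spool_b, screwdriver, pencil, calliper, jar_w and tail below 0.2 N); the arm keeps its last pose, push and grip.
It fails at once if a loose thing on the bench is shifted by more than 30 mm (distance of any of spool_a, spool_b, screwdriver, pencil, calliper, jar_w from where it was at the start of the episode above 0.03 m).
It also fails if it takes over 54 s, if anything falls off the work surface, if the arm or the gripper's body presses on something with over 40 N, if the wrist force passes 120 N, or if a joint passes its speed limit or range.

## Working session

There is one attempt and no reset: what is moved stays moved. The work goes in short steps, Python scripts to look and compute and a shell command to move; the robot and the scene stay as the last step left them, time stands still between calls to the robot, and variables do not carry over. Pictures are saved under pics/ and viewed, and the job is handed in when it is done.

```bash
mkdir -p pics; ls
python3 - <<'E'
from bench import r, read_camera, job, finder
import cv2
s=r.state(); print(s)
for n in ("scene","top","wrist"):
    c=read_camera(n); cv2.imwrite(f"pics/{n}0.png",c["pixels"][:,:,::-1]); print(n,{k:v for k,v in c.items() if k!="pixels"})
    for l in ("winder","stop_top","tail_grip","tail_pointer","set_mark"):
        for d in finder.boxes_of(l,n)[:2]: print(n,l,d)
E
```

```text
pics
{'time': 0.0, 'joints': array([-8.47916969e-01,  3.59396472e-01,  1.10573027e-02, -3.47744536e-04,
       -1.22411398e+00, -2.88094546e-01]), 'joint_velocities': array([-2.10332383e-04,  1.34826585e-03,  5.32988321e-06, -1.10929964e-03,
       -7.57198046e-04, -8.98985001e-04]), 'joint_efforts': array([ 2.81075936e-04, -5.82715631e+01,  2.93050700e+01,  6.99755743e+00,
        6.74096664e-03, -1.71473589e-04]), 'eef_pos': array([ 0.2840806 , -0.61176265,  0.22561625]), 'ee_rot': array([1.66411315, 1.56910755, 2.09877953]), 'force': array([-0.34676593, -0.17325499, -1.05122312]), 'torque': array([0.03799843, 0.00934969, 0.01356509]), 'finger_gap': 0.9983716867088082}
scene {'fx': 538.036473767419, 'fy': 538.036473767419, 'cx': 271.01107740888955, 'cy': 216.2400378604625, 'eye': array([0.04648379, 0.65721846, 1.07939001]), 'rotation': array([ 0.71408015, -0.01670358, -2.45926603])}
scene winder {'bbox': [210.5, 192.9, 350.6, 304.5], 'score': 0.63}
scene winder {'bbox': [239.2, 244.3, 259.5, 258.0], 'score': 0.63}
scene stop_top {'bbox': [238.2, 241.7, 254.3, 256.5], 'score': 0.57}
[... 307 characters left out ...]
87, 'fy': 541.7356502787987, 'cx': 285.5214179714102, 'cy': 211.08740157856965, 'eye': array([ 0.46901926, -0.01458051,  1.35473552]), 'rotation': array([ 0.09657719,  0.00834866, -1.57346212])}
top winder {'bbox': [209.8, 192.1, 370.2, 274.5], 'score': 0.58}
top stop_top {'bbox': [221.6, 229.7, 240.3, 247.5], 'score': 0.84}
top tail_grip {'bbox': [274.2, 243.1, 368.9, 266.8], 'score': 0.64}
top tail_pointer {'bbox': [274.0, 241.7, 371.8, 266.3], 'score': 0.94}
wrist {'fx': 292.5917496855019, 'fy': 292.5917496855019, 'cx': 273.9941141382954, 'cy': 209.28230432570066, 'eye': array([ 0.2138325 , -0.64504325,  0.38339427]), 'rotation': array([-2.92433472e-01,  5.96356328e-04,  2.00647446e+00])}
```

Run:
```python
import cv2
a=cv2.imread("pics/top0.png"); cv2.imwrite("pics/topc.png",cv2.resize(a[170:300,190:390],None,fx=4,fy=4,interpolation=cv2.INTER_CUBIC))
a=cv2.imread("pics/scene0.png"); cv2.imwrite("pics/scenec.png",cv2.resize(a[170:320,190:390],None,fx=4,fy=4,interpolation=cv2.INTER_CUBIC))
```

```text
(no output)
```

View pics/top0.png

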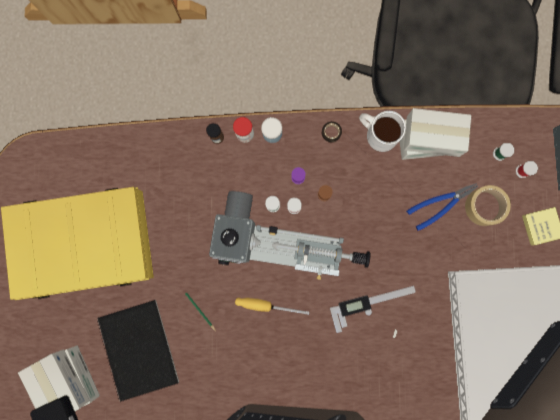

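View pics/scene0.png

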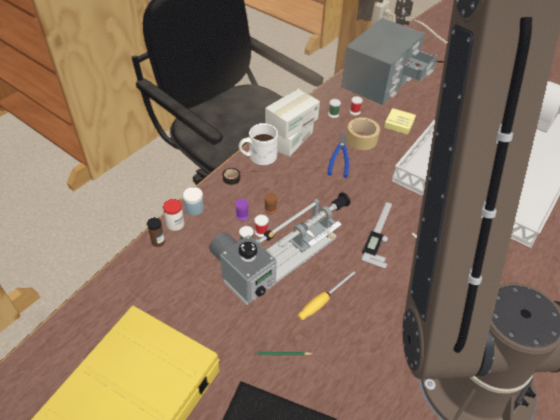

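```bash
sleep 1
```

```text
(no output)
```

View pics/topc.png

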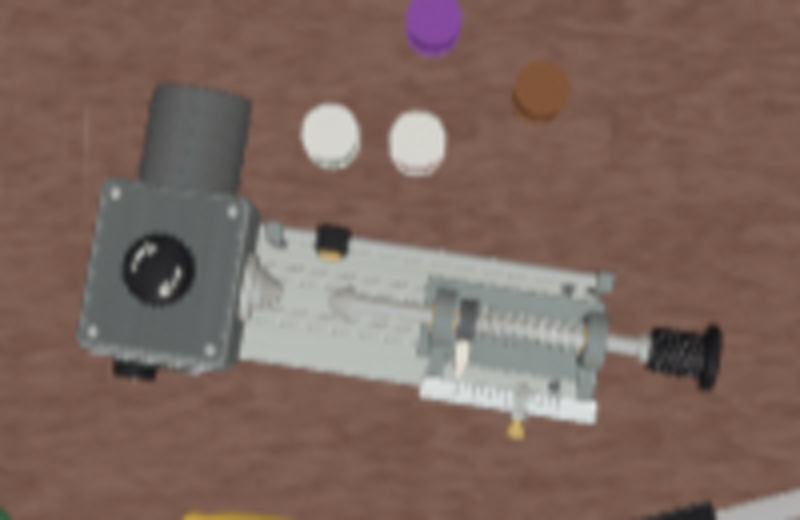

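View pics/scenec.png

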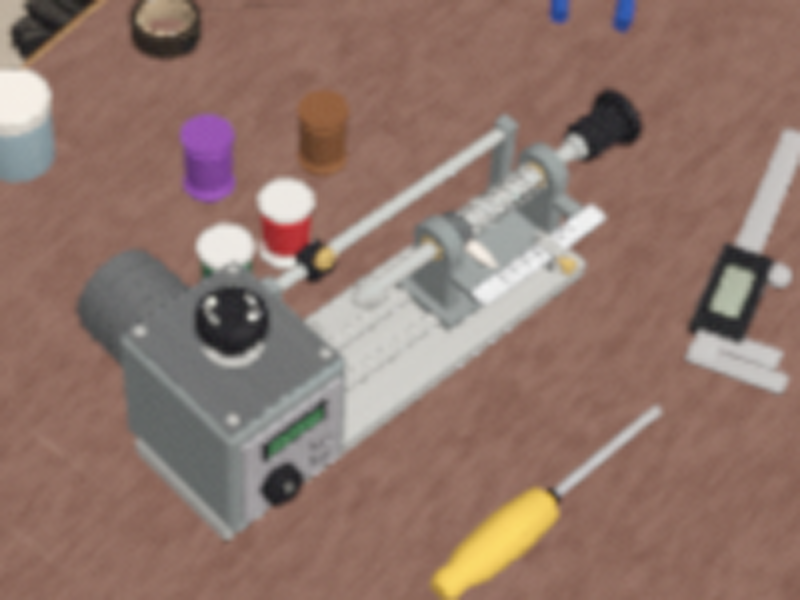

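```bash
cat > h.py <<'E'
import numpy as np, cv2
from scipy.spatial.transform import Rotation as Ro
from bench import r, read_camera, job, finder
def ray(c,u,v):
    R=Ro.from_euler('xyz',c["rotation"]).as_matrix()
    d=np.array([(u-c["cx"])/c["fx"],-(v-c["cy"])/c["fy"],-1.])
    return c["eye"],R@d
def atz(c,u,v,z):
    e,d=ray(c,u,v); return e+d*(z-e[2])/d[2]
def proj(c,p):
    R=Ro.from_euler('xyz',c["rotation"]).as_matrix()
    q=R.T@(np.asarray(p)-c["eye"]); return np.array([c["cx"]+c["fx"]*q[0]/-q[2], c["cy"]-c["fy"]*q[1]/-q[2]])
def tri(*cuv):
    A=np.zeros((3,3));b=np.zeros(3)
    for c,u,v in cuv:
        e,d=ray(c,u,v); d=d/np.linalg.norm(d); P=np.eye(3)-np.outer(d,d); A+=P;b+=P@e
    return np.linalg.solve(A,b)
def st():
    s=r.state(); print(round(s["time"],2),s["eef_pos"].round(4),s["ee_rot"].round(3),s["force"].round(1),s["torque"].round(2),round(s["finger_gap"],3),s["joints"].round(3)); return s
E
python3 - <<'E'
from h import *
t=read_camera("top"); s=read_camera("scene")
B=atz(t,229.5,237.5,.149); print("btn top",B)
bs=(190+231/4,170+308/4); print("btn scene",atz(s,*bs,.149), tri((t,229.5,237.5),(s,*bs)))
k=(190+680/4,170+352/4); ks=(190+602/4,170+128/4)
K=atz(t,*k,.075); print("knob",K,atz(s,*ks,.075),tri((t,*k),(s,*ks)))
d=(B-K)[:2]; print(np.hypot(*d), np.degrees(np.arctan2(-d[0],d[1])))
print("corners")
for z,u,v in ((.118,112,185),(.118,250,205),(.118,82,345),(.118,228,365)):
    print(atz(t,190+u/4,170+v/4,z))
st()
print(Ro.from_euler('xyz',r.state()["ee_rot"]).as_matrix().round(3))
E
```

```text
btn top [0.5271814 0.120129  0.149    ]
btn scene [0.52591171 0.12289085 0.149     ] [0.52756434 0.12067835 0.14536658]
knob [ 0.48161488 -0.17903527  0.075     ] [ 0.47740136 -0.17923312  0.075     ] [ 0.4800472  -0.18032634  0.07244189]
0.30261455660669573 -8.660313933727405
corners
[0.57750371 0.15035315 0.118     ]
[0.56573828 0.07113174 0.118     ]
[0.48609901 0.16659941 0.118     ]
[0.47453287 0.08335562 0.118     ]
1.0 [ 0.2843 -0.6122  0.2266] [-1.275  1.571 -0.84 ] [0.  0.3 0.5] [-0.01 -0.02  0.02] 1.0 [-0.848  0.359  0.012 -0.    -1.224 -0.288]
[[ 0.    -0.421  0.907]
 [-0.     0.907  0.421]
 [-1.    -0.     0.   ]]
```

The top view puts the button at about (229,237) px and the knob at about (360,258) px. The two cameras agree to within about 4 mm, and the winder's yaw is about -8.6°. I'll move in above the tailstock.

```bash
python3 -m inch '[[0,0,1,0.4,0.9,0.2,1],[0,0,1,0.4,0.9,0.2,1],[0,0,1,0.4,0.9,0.2,1],[0,0,1,0.4,0.9,0.2,1],[0,0,1,0.4,0.9,0.2,1],[0,0,1,0.4,0.9,0,1],[0,0,1,0.4,0.9,0,1],[0,0,0,0.4,0.9,0,1]]'
```

```text
time: 1.8
eef_pos: [0.4421, -0.2502, 0.2758]
ee_rot: [-3.132, 1.568, -1.688]
force: [2.2, -0.5, 0.3]
finger_gap: 1.0
```

```bash
python3 -m inch '[[0,0,0,0.4,0.9,0,1],[0,0,0,0.4,0.9,0,1],[0,0,0,0,0,0,1]]'
python3 - <<'E'
from h import *
st(); print(Ro.from_euler('xyz',r.state()["ee_rot"]).as_matrix().round(3))
c=read_camera("wrist"); cv2.imwrite("pics/w1.png",c["pixels"][:,:,::-1]); print(c["eye"],c["rotation"])
E
```

```text
time: 2.1
eef_pos: [0.484, -0.1541, 0.2771]
ee_rot: [-2.032, 1.567, -0.582]
force: [0.1, 0.1, -0.2]
finger_gap: 1.002
2.1 [ 0.484  -0.1541  0.2771] [-2.032  1.567 -0.582] [ 0.1  0.1 -0.2] [ 0.02  0.16 -0.05] 1.002 [ 0.081  0.047 -0.271  0.003 -1.249 -0.203]
[[ 0.004 -0.993  0.12 ]
 [-0.002  0.12   0.993]
 [-1.    -0.004 -0.002]]
[ 0.47410642 -0.23105686  0.43408979] [-0.28955181  0.00492408  3.02175658]
```

View pics/w1.png

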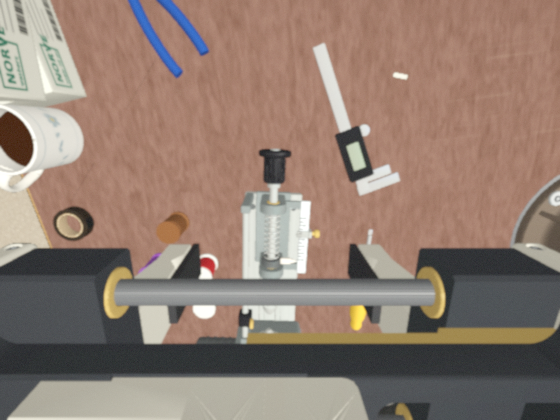

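Run:
```python
import cv2
a=cv2.imread("pics/w1.png"); cv2.imwrite("pics/w1c.png",cv2.resize(a[145:285,230:330],None,fx=6,fy=6,interpolation=cv2.INTER_CUBIC)[:600] if 0 else cv2.resize(a[190:285,230:330],None,fx=6,fy=6,interpolation=cv2.INTER_CUBIC))
```

```text
(no output)
```

View pics/w1c.png

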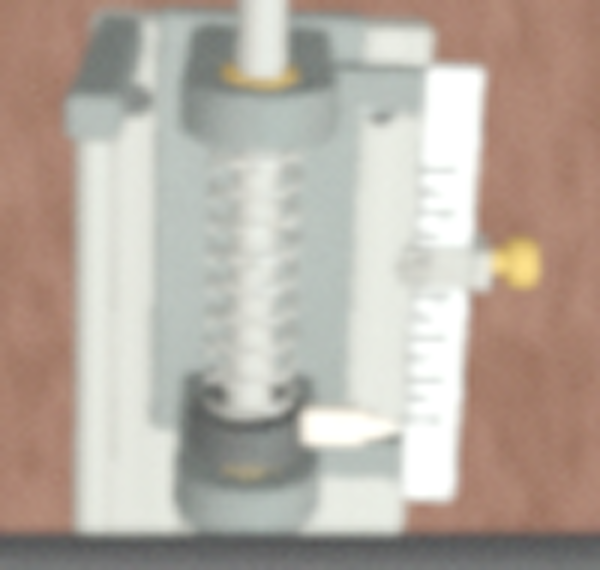

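Run:
```python
from h import *
t=read_camera("top");s=read_camera("scene");w=read_camera("wrist")
P=[(w,297,261.2),(t,305,264.2),(s,190+494/4,170+264/4)]
M=[(w,296.3,233.7),(t,319.8,266),(s,190+553/4,170+258/4)]
d=np.array([0.151,.989])
for z in (.05,.06,.07,.075):
  p=[atz(*a,z) for a in P]; m=[atz(*a,z) for a in M]
  print(z,[q.round(4)[:2] for q in p],[q.round(4)[:2] for q in m],[round(float((a-b)[:2]@d),4) for a,b in zip(p,m)])
print(tri(*P),tri(*M),tri(*P[:2]),tri(*M[:2]))
# knob from wrist
print("knob",atz(w,275,167,.075),"flange centre",atz(w,275,154,.075), "lug end",atz(w,273.5,202,.09))
```

```text
0.05 [array([ 0.4642, -0.0401]), array([ 0.4674, -0.0504]), array([ 0.4751, -0.0633])] [array([ 0.4609, -0.0825]), array([ 0.463 , -0.0858]), array([ 0.45  , -0.0905])] [0.0424, 0.0357, 0.0307]
0.06 [array([ 0.4644, -0.0452]), array([ 0.4674, -0.0501]), array([ 0.471 , -0.0563])] [array([ 0.4612, -0.0865]), array([ 0.4631, -0.0852]), array([ 0.4461, -0.0832])] [0.0413, 0.0354, 0.0304]
0.07 [array([ 0.4647, -0.0503]), array([ 0.4674, -0.0498]), array([ 0.4668, -0.0493])] [array([ 0.4615, -0.0905]), array([ 0.4631, -0.0847]), array([ 0.4421, -0.0759])] [0.0402, 0.0351, 0.0301]
0.075 [array([ 0.4648, -0.0528]), array([ 0.4675, -0.0497]), array([ 0.4647, -0.0458])] [array([ 0.4617, -0.0925]), array([ 0.4632, -0.0844]), array([ 0.4402, -0.0723])] [0.0397, 0.035, 0.0299]
[ 0.46635133 -0.04978498  0.06954912] [ 0.45786182 -0.08633508  0.05203503] [ 0.46604311 -0.04988214  0.06933477] [ 0.46210863 -0.08542166  0.05738755]
knob [ 0.47870467 -0.18276935  0.075     ] flange centre [ 0.47677983 -0.19841049  0.075     ] lug end [ 0.48544816 -0.14286621  0.09      ]
```

```bash
python3 -m inch '[[0,0,0,0.15,0.95,0,1],[0,0,0,0.15,0.95,0,1],[0,0,0,0.15,0.95,-0.2,1],[0,0,0,0.15,0.95,-0.2,1],[0,0,0,0.15,0.95,-0.2,1],[0,0,0,0.15,0.9,-0.2,1],[0,0,0,0,0,0,1]]'
python3 - <<'E'
from h import *
st()
c=read_camera("wrist"); cv2.imwrite("pics/w2.png",c["pixels"][:,:,::-1])
print(finder.boxes_of("stop_top","wrist")[:2]); print(proj(c,[.5275,.1205,.149]))
for n in("scene","top"):
  c=read_camera(n);cv2.imwrite(f"pics/{n}2.png",c["pixels"][:,:,::-1])
E
```

```text
time: 3.0
eef_pos: [0.5271, 0.1207, 0.2364]
ee_rot: [-2.073, 1.565, -0.653]
force: [-0.4, -1.4, -0.8]
finger_gap: 0.998
3.0 [0.5271 0.1207 0.2364] [-2.073  1.565 -0.653] [-0.4 -1.4 -0.8] [-0.16  0.18  0.03] 0.998 [ 0.592  0.129 -0.275  0.006 -1.165 -0.745]
[{'bbox': [249.8, 190.9, 294.6, 233.4], 'score': 0.93}]
[274.33876708 214.51165654]
```

View pics/w2.png

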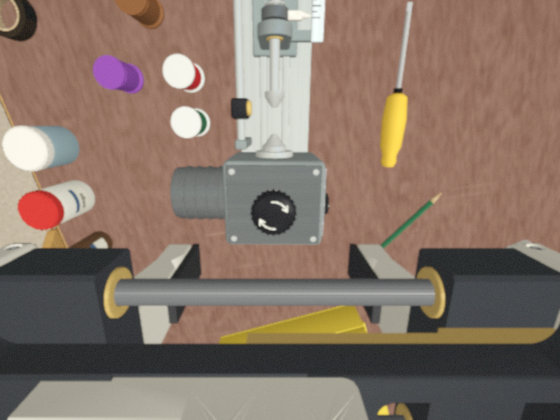

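The wrist view shows the button at (272,212) px, against a predicted (274,214), so it lines up within 2 mm. Next I descend with the gripper open and grip the rim.

```bash
python3 -m inch '[[0,0,0,0.02,-0.02,-0.5,1],[0,0,0,0,0,-0.5,1],[0,0,0,0,0,-0.5,1],[0,0,0,0,0,-0.5,1],[0,0,0,0,0,0,1]]'; python3 -c "
from h import *
st()"
```

```text
time: 3.7
eef_pos: [0.5295, 0.107, 0.1399]
ee_rot: [-1.377, 1.557, 0.029]
force: [-0.2, -0.3, -1.1]
finger_gap: 0.999
3.7 [0.5295 0.107  0.1399] [-1.377  1.557  0.029] [-0.2 -0.3 -1.1] [-0.08  0.2  -0.03] 0.999 [ 0.568  0.205 -0.42   0.009 -0.934 -0.738]
```

```bash
cat >> h.py <<'E'
def rotcorr(jaw_deg):
    # rows-units rotation vector taking tool to pointing down with jaw at angle
    R=Ro.from_euler('xyz',r.state()["ee_rot"]).as_matrix()
    a=np.radians(jaw_deg); y=np.array([np.cos(a),np.sin(a),0])
    if y@R[:,1]<0: y=-y
    x=np.array([0,0,-1.]); T=np.stack([x,y,np.cross(x,y)],1)
    return np.degrees(Ro.from_matrix(T@R.T).as_rotvec())/8
E
python3 - <<'E'
from h import *
s=st(); R=Ro.from_euler('xyz',s["ee_rot"]).as_matrix(); print(R.round(3)); 
print(rotcorr(np.degrees(np.arctan2(R[1,1],R[0,1]))), s["joint_velocities"].round(4))
E
```

```text
3.7 [0.5295 0.107  0.1399] [-1.377  1.557  0.029] [-0.2 -0.3 -1.1] [-0.08  0.2  -0.03] 0.999 [ 0.568  0.205 -0.42   0.009 -0.934 -0.738]
[[ 0.014 -0.986  0.164]
 [ 0.     0.164  0.986]
 [-1.    -0.014  0.003]]
[-0.00290191  0.09986499 -0.00013194] [-0.0289 -0.043   0.0483  0.0237 -0.0409  0.0051]
```

```bash
python3 -m inch '[[0,0.1,0,-0.03,0.25,-0.05,1],[0,0,0,0,0,0,1]]'; python3 -c "
from h import *
st()"
```

```text
time: 3.9
eef_pos: [0.529, 0.118, 0.1396]
ee_rot: [-0.725, 1.569, 0.677]
force: [0.9, -0.2, 0.0]
finger_gap: 0.999
3.9 [0.529  0.118  0.1396] [-0.725  1.569  0.677] [ 0.9 -0.2  0. ] [-0.01  0.06  0.05] 0.999 [ 0.581  0.216 -0.403 -0.    -0.951 -0.75 ]
```

```bash
python3 -m inch '[[0,0,0,-0.03,0.04,-0.2,1],[0,0,0,0,0,0,1],[0,0,0,0,0,0,0],[0,0,0,0,0,0,-1],[0,0,0,0,0,0,-1],[0,0,0,0,0,0,-1],[0,0,0,0,0,0,-1],[0,0,0,0,0,0,-1]]'; python3 -c "
from h import *
st()"
```

```text
time: 4.7
eef_pos: [0.5293, 0.1211, 0.1326]
ee_rot: [-0.885, 1.564, 0.517]
force: [0.4, 0.0, 0.6]
finger_gap: 0.511
4.7 [0.5293 0.1211 0.1326] [-0.885  1.564  0.517] [0.4 0.  0.6] [-0.02  0.11  0.01] 0.511 [ 0.586  0.221 -0.414  0.001 -0.928 -0.755]
```

```bash
python3 -m inch '[[0,0,0,0,0,0,-1],[0,0,0,0,0,0,-1],[0,0,0,0,0,0,-1],[0,0,0,0,0,0,-1],[0,0,0,0,0,0,-1]]'; python3 -c "
from h import *
st()"
```

```text
time: 5.2
eef_pos: [0.5286, 0.1211, 0.1326]
ee_rot: [-0.799, 1.564, 0.604]
force: [-2.4, 0.5, 1.5]
finger_gap: 0.448
5.2 [0.5286 0.1211 0.1326] [-0.799  1.564  0.604] [-2.4  0.5  1.5] [0.19 0.53 0.01] 0.448 [ 0.587  0.221 -0.415 -0.    -0.929 -0.755]
```

The opening is 39.4 mm, which matches the 40 mm head, so it is gripped. I push down.

```bash
python3 -m inch '[[0,0,0,0,0,-0.1,-1],[0,0,0,0,0,-0.1,-1],[0,0,0,0,0,0,-1],[0,0,0,0,0,0,-1]]'; python3 -c "
from h import *
st()"
```

```text
time: 5.6
eef_pos: [0.5287, 0.1211, 0.1258]
ee_rot: [-0.92, 1.563, 0.484]
force: [0.2, -0.1, -1.1]
finger_gap: 0.45
5.6 [0.5287 0.1211 0.1258] [-0.92   1.563  0.484] [ 0.2 -0.1 -1.1] [ 0.   -0.05  0.06] 0.45 [ 0.587  0.227 -0.425  0.001 -0.911 -0.755]
```

```bash
python3 -m inch '[[0,0,0,0,0,-0.05,-1],[0,0,0,0,0,0,-1],[0,0,0,0,0,0,-1]]'; python3 -c "
from h import *
st()
for n in ('scene','wrist'):
  c=read_camera(n);cv2.imwrite(f'pics/{n}3.png',c['pixels'][:,:,::-1])
a=cv2.imread('pics/scene3.png');cv2.imwrite('pics/scene3c.png',cv2.resize(a[190:310,200:360],None,fx=5,fy=5,interpolation=cv2.INTER_CUBIC))"
```

```text
time: 5.9
eef_pos: [0.5287, 0.1211, 0.1257]
ee_rot: [-0.999, 1.562, 0.406]
force: [-0.4, -0.1, -0.7]
finger_gap: 0.449
5.9 [0.5287 0.1211 0.1257] [-0.999  1.562  0.406] [-0.4 -0.1 -0.7] [ 0.07  0.3  -0.05] 0.449 [ 0.588  0.227 -0.426  0.002 -0.91  -0.755]
```

View pics/scene3c.png

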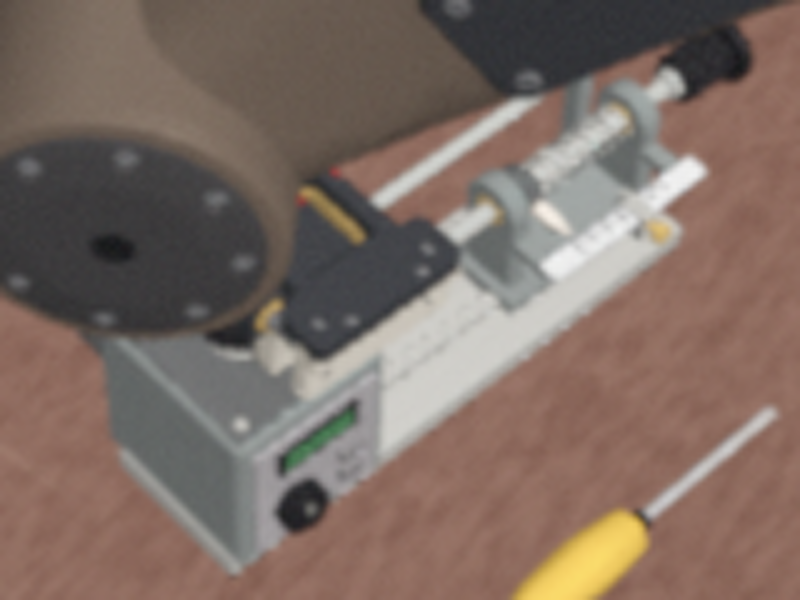

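```bash
python3 -m inch '[[0,0,0,0,0,-0.15,-1],[0,0,0,0,0,0,-1]]'; python3 -c "
from h import *
st()"
```

```text
time: 6.2
eef_pos: [0.5287, 0.1212, 0.1215]
ee_rot: [-1.068, 1.562, 0.338]
force: [0.9, 0.4, -8.1]
finger_gap: 0.447
6.2 [0.5287 0.1212 0.1215] [-1.068  1.562  0.338] [ 0.9  0.4 -8.1] [-0.01 -0.16  0.04] 0.447 [ 0.589  0.231 -0.432  0.003 -0.899 -0.755]
```

```bash
python3 -m inch '[[0,0,0,0,0,0,-1],[0,0,0,0,0,0,-1],[0,0,0,0,0,0,-1]]'; python3 -c "
from h import *
st()
c=read_camera('wrist');cv2.imwrite('pics/w4.png',c['pixels'][:,:,::-1])"
```

```text
time: 6.5
eef_pos: [0.5288, 0.1212, 0.121]
ee_rot: [-1.094, 1.562, 0.313]
force: [-3.7, 1.5, 6.5]
finger_gap: 0.447
6.5 [0.5288 0.1212 0.121 ] [-1.094  1.562  0.313] [-3.7  1.5  6.5] [0.39 1.67 0.05] 0.447 [ 0.588  0.232 -0.432  0.003 -0.898 -0.755]
```

View pics/w4.png

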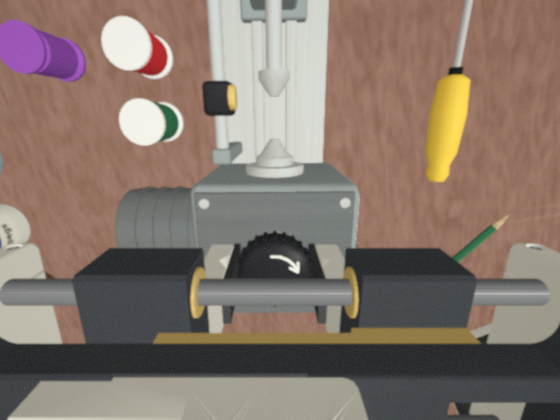

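Run:
```python
from h import *
c=read_camera("wrist"); im=c["pixels"][:,:,::-1].copy()
for z,col in ((.149,(0,0,255)),(.143,(0,255,0))):
  for cx,cy in ((.5285,.1205),):
   for zz in (z,z-.017):
    pts=np.array([proj(c,[cx+.02*np.cos(a),cy+.02*np.sin(a),zz]) for a in np.linspace(0,2*np.pi,60)])
    cv2.polylines(im,[np.round(pts*16).astype(np.int32)],True,col,1,cv2.LINE_AA,4)
cv2.imwrite("pics/w5.png",np.hstack([cv2.resize(i[210:330,200:350],None,fx=2.6,fy=2.6,interpolation=cv2.INTER_CUBIC) for i in (im,c["pixels"][:,:,::-1])]))
for p in ([.5,.165,.118],):print(proj(c,p))
# headstock corners screw px check
```

```text
[330.08397723 312.28745404]
```

View pics/w5.png

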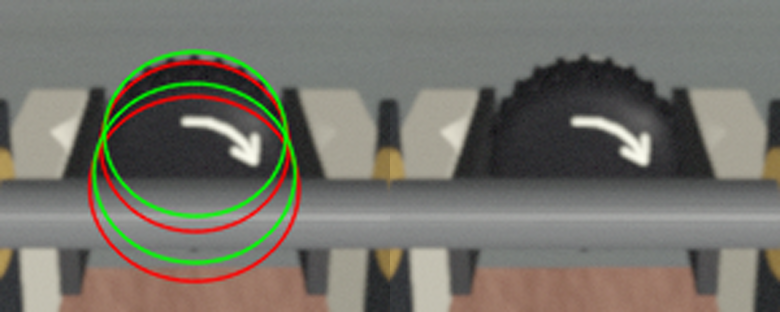

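```bash
python3 -m inch '[[0,0,0,0,0,0,1],[0,0,0,0,0,0,1],[0,0,0,0,0,0,1],[0,0.1,0,0,0,0.5,1],[0,0,0,0,0,0.6,1],[0,0,0,0,0,0.6,1],[0,0,0,0,0,0.5,1],[0,0,0,0,0,0,1]]'
python3 - <<'E'
from h import *
st()
c=read_camera("wrist"); im=c["pixels"][:,:,::-1].copy(); raw=im.copy()
print(finder.boxes_of("stop_top","wrist")[:1])
for z,col in ((.149,(0,0,255)),(.143,(0,255,0))):
   for zz in (z,):
    pts=np.array([proj(c,[.5285+.02*np.cos(a),.1205+.02*np.sin(a),zz]) for a in np.linspace(0,2*np.pi,60)])
    cv2.polylines(im,[np.round(pts*16).astype(np.int32)],True,col,1,cv2.LINE_AA,4)
cv2.imwrite("pics/w6.png",np.hstack([cv2.resize(i[150:270,210:340],None,fx=3,fy=3,interpolation=cv2.INTER_CUBIC) for i in (im,raw)]))
c=read_camera("scene"); cv2.imwrite("pics/scene6.png",c["pixels"][:,:,::-1])
E
```

```text
time: 7.4
eef_pos: [0.529, 0.1201, 0.232]
ee_rot: [1.814, 1.562, -3.063]
force: [0.8, 0.7, -0.9]
finger_gap: 0.997
7.4 [0.529  0.1201 0.232 ] [ 1.814  1.562 -3.063] [ 0.8  0.7 -0.9] [ 0.06  0.05 -0.01] 0.997 [ 0.581  0.143 -0.264 -0.005 -1.172 -0.744]
[{'bbox': [251.1, 192.8, 293.6, 232.8], 'score': 0.59}]
```

View pics/w6.png

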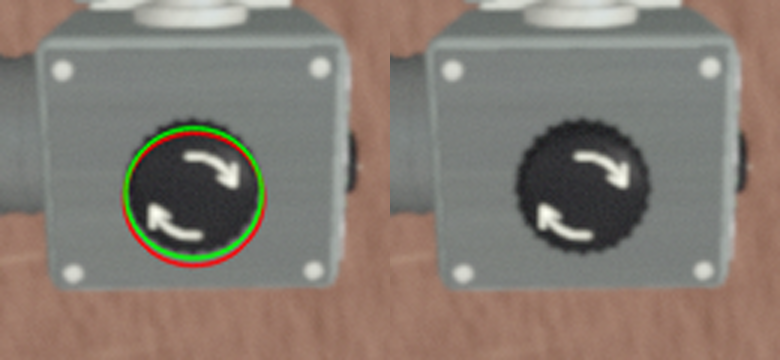

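View pics/scene6.png

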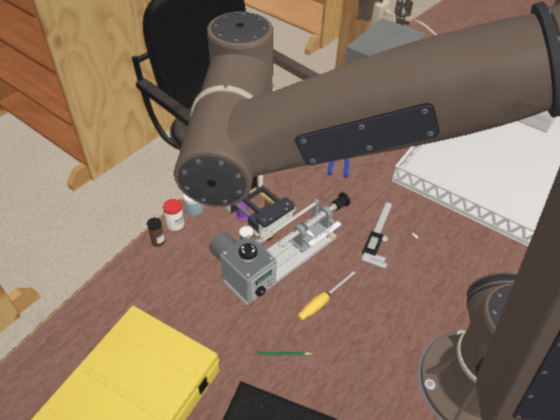

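Run:
```python
import cv2,numpy as np
a=cv2.imread("pics/scene0.png");b=cv2.imread("pics/scene6.png")
f=lambda i:cv2.resize(i[228:300,215:280],None,fx=6,fy=6,interpolation=cv2.INTER_CUBIC)
cv2.imwrite("pics/cmp.png",np.hstack([f(a),f(b)]))
```

```text
(no output)
```

View pics/cmp.png

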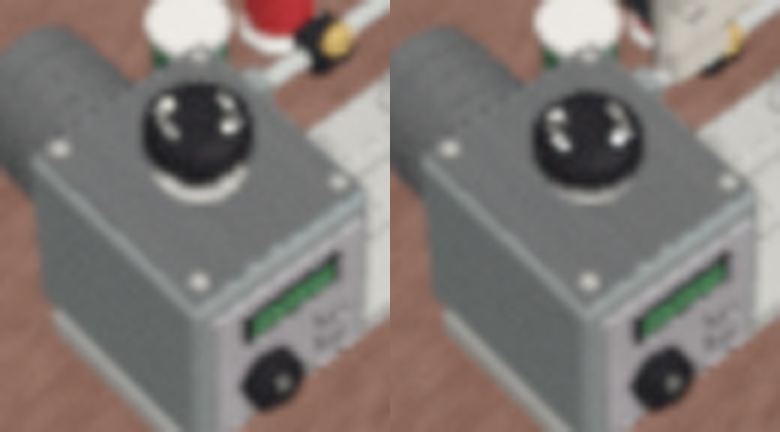

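Compared with the first picture, the head now sits about 1.5–2 px lower and its white stem is nearly hidden, so the button is latched. I'll regrip lower and turn clockwise.

```bash
python3 -m inch '[[0,0,0,-0.01,0,-0.5,1],[0,0,0,0,0,-0.5,1],[0,0,0,0,0,-0.5,1],[0,0,0,0,0,-0.5,1],[0,0,0,0,0,0,1],[0,0,0,0,0,0,1]]'; python3 -c "
from h import *
st();print(rotcorr(-9))"
```

```text
time: 8.15
eef_pos: [0.524, 0.1177, 0.1198]
ee_rot: [2.044, 1.549, -2.834]
force: [0.9, 0.7, 0.6]
finger_gap: 1.002
8.15 [0.524  0.1177 0.1198] [ 2.044  1.549 -2.834] [0.9 0.7 0.6] [ 0.03 -0.03 -0.05] 1.002 [ 0.582  0.243 -0.416 -0.007 -0.933 -0.743]
[ 0.04783935 -0.14845582  0.06282223]
```

```bash
python3 -m inch '[[0.05,-0.15,0.06,0.09,0.05,0.1,1],[0,0,0,0,0,0,1],[0,0,0,0,0,0,1]]'; python3 -c "
from h import *
st();print(rotcorr(-9))"
```

```text
time: 8.45
eef_pos: [0.5294, 0.1207, 0.127]
ee_rot: [-1.009, 1.567, 0.405]
force: [0.2, -0.3, 0.1]
finger_gap: 1.004
8.45 [0.5294 0.1207 0.127 ] [-1.009  1.567  0.405] [ 0.2 -0.3  0.1] [-0.    0.09 -0.01] 1.004 [ 0.586  0.229 -0.418  0.001 -0.92  -0.743]
[-0.01005955  0.02345945 -0.0037176 ]
```

```bash
python3 -m inch '[[0,0,0,-0.02,0,-0.05,-1],[0,0,0,0,0,0,-1],[0,0,0,0,0,0,-1],[0,0,0,0,0,0,-1],[0,0,0,0,0,0,-1],[0,0,0,0,0,0,-1],[0,0,0,0,0,0,-1],[0,0,0,0,0,0,-1]]'; python3 -c "
from h import *
st()"
```

```text
time: 9.25
eef_pos: [0.5286, 0.121, 0.1261]
ee_rot: [-0.897, 1.565, 0.517]
force: [-0.7, -0.4, 2.0]
finger_gap: 0.448
9.25 [0.5286 0.121  0.1261] [-0.897  1.565  0.517] [-0.7 -0.4  2. ] [0.07 0.21 0.01] 0.448 [ 0.587  0.228 -0.423  0.001 -0.914 -0.744]
```

```bash
python3 -m inch '[[0,0,0,0,0,0,-1],[0,0,0,0,0,0,-1],[0,0,0,0,0,0,-1]]'; python3 -c "
from h import *
st();print(rotcorr(-9))"
```

```text
time: 9.55
eef_pos: [0.5286, 0.121, 0.1261]
ee_rot: [-0.905, 1.565, 0.509]
force: [-0.4, 0.7, 0.4]
finger_gap: 0.446
9.55 [0.5286 0.121  0.1261] [-0.905  1.565  0.509] [-0.4  0.7  0.4] [ 0.1   0.32 -0.04] 0.446 [ 0.587  0.228 -0.423  0.001 -0.914 -0.744]
[-0.02059972  0.03693935 -0.00347557]
```

```bash
python3 -m inch '[[0,0,-0.8,0,0,0.01,-1],[0,0,-0.8,0,0,0.02,-1],[0,0,-0.8,0,0,0.02,-1],[0,0,-0.8,0,0,0.02,-1],[0,0,0,0,0,0,-1]]'; python3 -c "
from h import *
st();print(rotcorr(-9))"
```

```text
time: 10.05
eef_pos: [0.5283, 0.1211, 0.1297]
ee_rot: [-0.895, 1.565, 0.057]
force: [-1.0, -0.8, 1.4]
finger_gap: 0.443
10.05 [0.5283 0.1211 0.1297] [-0.895  1.565  0.057] [-1.  -0.8  1.4] [-0.07  0.2  -0.01] 0.443 [ 0.589  0.224 -0.42   0.003 -0.923 -1.21 ]
[-0.01102456  0.03722516  3.31004455]
```

```bash
python3 -m inch '[[0,0,-0.8,0,0,0.03,-1],[0,0,-0.8,0,0,0.03,-1],[0,0,-0.7,0,0,0.02,-1],[0,0,0,0,0,0,-1],[0,0,0,0,0,0,-1]]'; python3 -c "
from h import *
st();print(rotcorr(-9))
c=read_camera('wrist');cv2.imwrite('pics/w7.png',c['pixels'][:,:,::-1])"
```

```text
time: 10.55
eef_pos: [0.5282, 0.1212, 0.1322]
ee_rot: [-0.948, 1.566, -0.311]
force: [-1.5, 0.5, 1.9]
finger_gap: 0.451
10.55 [0.5282 0.1212 0.1322] [-0.948  1.566 -0.311] [-1.5  0.5  1.9] [0.18 0.49 0.12] 0.451 [ 0.59   0.222 -0.416  0.004 -0.93  -1.526]
[-2.60635565e-03  3.36727029e-02  5.55816921e+00]
```

View pics/w7.png

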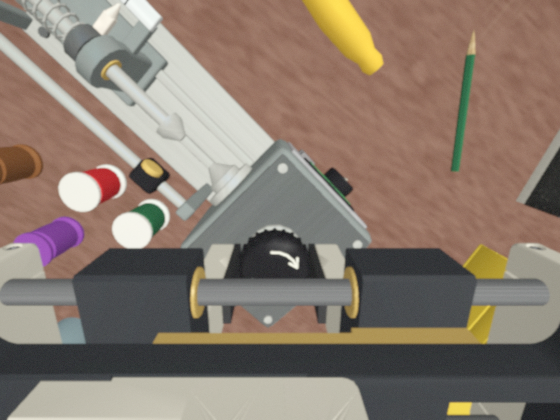

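The arrow kept its place relative to the fingers, so the head turned with them by about 44°. The grip rose 6 mm. I lift slightly, release, go up and check.

```bash
python3 -m inch '[[0,0,0,0,0,0.06,-1],[0,0,0,0,0,0,-1],[0,0,0,0,0,0,1],[0,0,0,0,0,0,1],[0,0,0,0,0,0,1],[0,0,0,0,0,0.5,1],[0,0,0.9,0,0,0.6,1],[0,0,0.9,0,-0.2,0.6,1]]'
python3 -m inch '[[0,0,0.9,0,-0.5,0,1],[0,0,0.9,0,-0.7,0,1],[0,0,0,0,0,0,1]]'
python3 - <<'E'
from h import *
st();print(rotcorr(-8.6))
c=read_camera("scene"); cv2.imwrite("pics/scene7.png",c["pixels"][:,:,::-1])
a=cv2.imread("pics/scene0.png");b=cv2.imread("pics/scene7.png")
f=lambda i:cv2.resize(i[228:300,215:280],None,fx=6,fy=6,interpolation=cv2.INTER_CUBIC)
cv2.imwrite("pics/cmp7.png",np.hstack([f(a),f(b)]))
E
```

```text
time: 11.4
eef_pos: [0.5248, 0.11, 0.2161]
ee_rot: [-3.09, 1.564, -2.186]
force: [0.7, 0.8, 0.2]
finger_gap: 0.931
time: 11.7
eef_pos: [0.527, 0.0492, 0.2226]
ee_rot: [-1.52, 1.564, -0.344]
force: [0.5, 0.4, 0.2]
finger_gap: 0.998
11.7 [0.527  0.0492 0.2226] [-1.52   1.564 -0.344] [0.5 0.4 0.2] [0.09 0.08 0.01] 0.998 [ 0.468  0.117 -0.321  0.006 -1.128 -0.865]
[0.01090571 0.04846427 1.75506751]
```

View pics/cmp7.png

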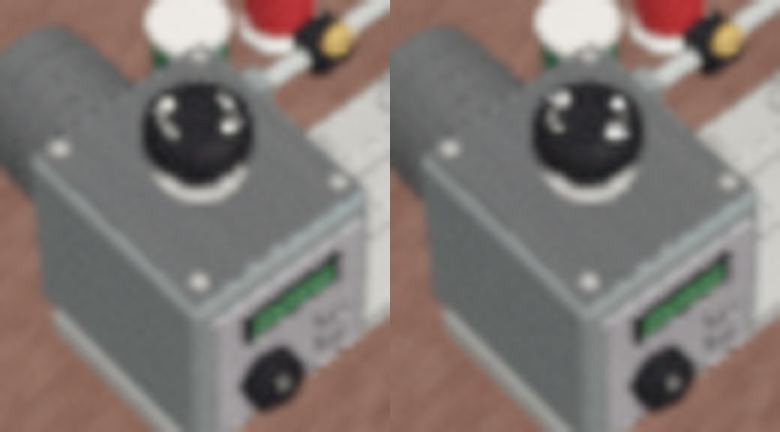

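The button is out and the stem ring is visible again. On to the knob.

```bash
python3 -m inch '[[0,0.05,0.6,-0.2,-0.9,0,1],[0,0,0.6,-0.2,-0.9,0,1],[0,0,0.55,-0.2,-0.9,0,1],[0,0,0,-0.2,-0.9,0,1],[0,0,0,-0.14,-0.8,0,1],[0,0,0,0,0,0,1],[0,0,0,0,0,0,1]]'
python3 - <<'E'
from h import *
st();print(rotcorr(-8.6))
c=read_camera("wrist"); cv2.imwrite("pics/w8.png",c["pixels"][:,:,::-1])
print(proj(c,[.480,-.18,.075]),[ (d["bbox"],d["score"]) for d in finder.boxes_of("tail_grip","wrist")[:2]])
E
```

```text
time: 12.45
eef_pos: [0.4785, -0.1734, 0.223]
ee_rot: [-2.076, 1.569, -0.656]
force: [0.9, 1.4, 0.2]
finger_gap: 1.004
12.45 [ 0.4785 -0.1734  0.223 ] [-2.076  1.569 -0.656] [0.9 1.4 0.2] [ 0.09  0.1  -0.02] 1.004 [ 4.00e-02  8.50e-02 -3.54e-01  1.00e-03 -1.13e+00 -1.90e-01]
[0.00611707 0.0079541  0.00328736]
[272.22278837 191.5298356 ] [([252.4, 173.6, 286.7, 331.3], 0.79)]
```

View pics/w8.png

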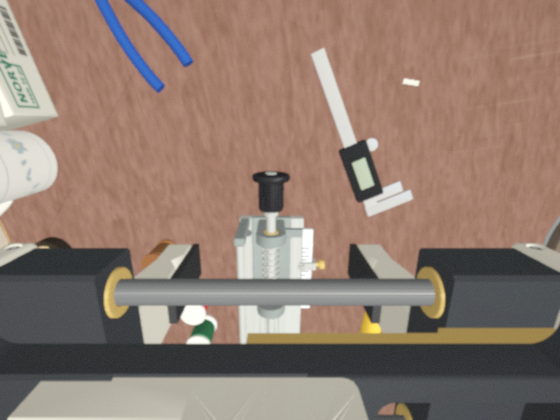

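Run:
```python
from h import *
c=read_camera("wrist"); im=c["pixels"][:,:,::-1].copy()
u=np.array([.151,.989,0]); v=np.array([.989,-.151,0])
K=np.array([.480,-.18,.075])
def line(pts,col):
    p=np.array([proj(c,q) for q in pts]); cv2.polylines(im,[np.round(p*16).astype(np.int32)],False,col,1,cv2.LINE_AA,4)
zz=np.array([0,0,1])
for y,rad in ((.016,.013),(-.016,.013),(-.016,.02),(-.024,.02)):
    line([K+y*u+rad*(np.cos(a)*v+np.sin(a)*zz) for a in np.linspace(0,2*np.pi,40)],(0,255,0))
raw=c["pixels"][:,:,::-1]
cv2.imwrite("pics/w9.png",np.hstack([cv2.resize(i[160:240,235:310],None,fx=5,fy=5,interpolation=cv2.INTER_CUBIC) for i in (im,raw)]))
```

```text
(no output)
```

View pics/w9.png

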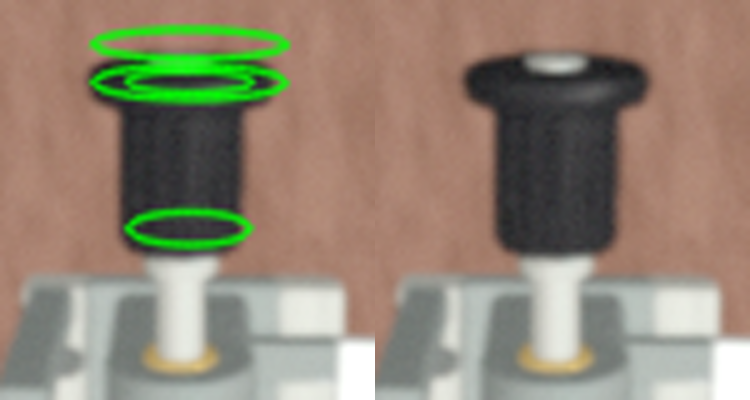

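```bash
python3 -m inch '[[0,0,0,0.05,-0.09,-0.6,1],[0,0,0,0,0,-0.6,1],[0,0,0,0,0,-0.6,1],[0,0,0,0,0,-0.6,1],[0,0,0,0,0,-0.5,1],[0,0,0,0,0,0,1],[0,0,0,0,0,0,1]]'; python3 -c "
from h import *
st();print(rotcorr(-8.6))"
```

```text
time: 13.3
eef_pos: [0.4861, -0.1683, 0.0759]
ee_rot: [-1.635, 1.564, -0.199]
force: [-0.4, 0.8, 0.5]
finger_gap: 1.0
13.3 [ 0.4861 -0.1683  0.0759] [-1.635  1.564 -0.199] [-0.4  0.8  0.5] [ 0.07  0.08 -0.02] 1.0 [ 0.05   0.247 -0.541  0.002 -0.776 -0.187]
[ 0.01034196  0.04926809 -0.10880772]
```

```bash
python3 -m inch '[[0,0.05,-0.1,-0.1,-0.19,-0.4,1],[0,0,0,0,0,0,1],[0,0,0,0,0,0,1]]'; python3 -c "
from h import *
st();print(rotcorr(-8.6))"
```

```text
time: 13.6
eef_pos: [0.485, -0.1764, 0.0601]
ee_rot: [-1.762, 1.564, -0.337]
force: [0.1, -0.2, 0.3]
finger_gap: 1.0
13.6 [ 0.485  -0.1764  0.0601] [-1.762  1.564 -0.337] [ 0.1 -0.2  0.3] [0.01 0.07 0.06] 1.0 [ 0.034  0.272 -0.554  0.003 -0.739 -0.182]
[ 0.01542537  0.0437087  -0.03332919]
```

```bash
python3 -m inch '[[0,0.05,0,-0.1,-0.03,-0.1,1],[0,0,0,0,0,0,1],[0,0,0,0,0,0,1]]'; python3 -c "
from h import *
st();print(rotcorr(-8.6))
c=read_camera('wrist');cv2.imwrite('pics/w10.png',c['pixels'][:,:,::-1])"
```

```text
time: 13.9
eef_pos: [0.4819, -0.1775, 0.0581]
ee_rot: [-1.966, 1.566, -0.54]
force: [0.4, 0.2, -0.3]
finger_gap: 0.999
13.9 [ 0.4819 -0.1775  0.0581] [-1.966  1.566 -0.54 ] [ 0.4  0.2 -0.3] [ 0.01  0.1  -0.04] 0.999 [ 0.032  0.272 -0.56   0.004 -0.735 -0.179]
[ 0.01687074  0.02797352 -0.04346913]
```

View pics/w10.png

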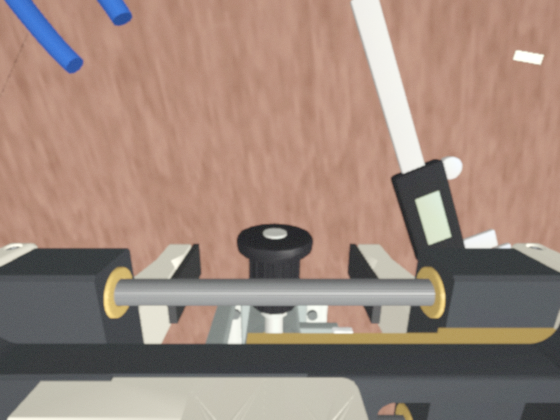

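The barrel is centred between the fingers at column 275. I close on it.

```bash
python3 -m inch '[[0,0,0,0,0,0,-1],[0,0,0,0,0,0,-1],[0,0,0,0,0,0,-1],[0,0,0,0,0,0,-1],[0,0,0,0,0,0,-1],[0,0,0,0,0,0,-1],[0,0,0,0,0,0,-1],[0,0,0,0,0,0,-1]]';python3 -m inch '[[0,0,0,0,0,0,-1],[0,0,0,0,0,0,-1],[0,0,0,0,0,0,-1],[0,0,0,0,0,0,-1]]'; python3 -c "
from h import *
st();print(rotcorr(-8.6))"
```

```text
time: 14.75
eef_pos: [0.482, -0.1775, 0.0584]
ee_rot: [-1.939, 1.566, -0.512]
force: [0.7, 0.3, 0.6]
finger_gap: 0.334
time: 15.15
eef_pos: [0.4819, -0.1775, 0.0584]
ee_rot: [-1.93, 1.566, -0.504]
force: [-0.0, -0.5, 1.0]
finger_gap: 0.289
15.15 [ 0.4819 -0.1775  0.0584] [-1.93   1.566 -0.504] [-0.  -0.5  1. ] [ 0.03  0.1  -0.06] 0.289 [ 0.032  0.272 -0.559  0.004 -0.736 -0.179]
[ 0.01645064  0.02962678 -0.04043206]
```

```bash
python3 -m inch '[[0,0,0,-0.015,-0.1,0,-1],[0,0,0,-0.015,-0.1,0,-1],[0,0,0,-0.015,-0.1,0,-1],[0,0,0,-0.015,-0.1,0,-1],[0,0,0,-0.015,-0.1,0,-1],[0,0,0,-0.015,-0.1,0,-1],[0,0,0,0,0,0,-1]]'; python3 -c "
from h import *
s=st();d=s['eef_pos'][:2]-[.4819,-.1775];print(rotcorr(-8.6),d@[-.151,-.989],d@[.989,-.151])"
```

```text
time: 15.85
eef_pos: [0.4773, -0.2071, 0.0583]
ee_rot: [-1.088, 1.565, 0.337]
force: [-0.6, 6.3, 1.6]
finger_gap: 0.288
15.85 [ 0.4773 -0.2071  0.0583] [-1.088  1.565  0.337] [-0.6  6.3  1.6] [ 2.21  0.12 -0.05] 0.288 [-0.033  0.282 -0.541 -0.003 -0.742 -0.109]
[-0.01337267  0.03844382 -0.0354653 ] 0.029975890830469816 -5.555826020418099e-05
```

```bash
python3 -m inch '[[0,0,0,-0.015,-0.11,0,-1],[0,0,0,0,0,0,-1],[0,0,0,0,0,0,-1],[0,0,0,0,0,0,-1]]'
python3 - <<'E'
from h import *
s=st();d=s['eef_pos'][:2]-[.4819,-.1775];print(d@[-.151,-.989],d@[.989,-.151])
for n in ("scene","top","wrist"):
    c=read_camera(n); cv2.imwrite(f"pics/{n}11.png",c["pixels"][:,:,::-1])
a=cv2.imread("pics/scene11.png")[205:255,285:365];b=cv2.imread("pics/top11.png")[230:280,285:365]
cv2.imwrite("pics/c11.png",np.vstack([cv2.resize(i,None,fx=6,fy=6,interpolation=cv2.INTER_CUBIC) for i in(a,b)]))
E
```

```text
time: 16.25
eef_pos: [0.4766, -0.2119, 0.0583]
ee_rot: [-0.792, 1.563, 0.632]
force: [-0.7, 6.5, 2.5]
finger_gap: 0.287
16.25 [ 0.4766 -0.2119  0.0583] [-0.792  1.563  0.632] [-0.7  6.5  2.5] [2.37 0.08 0.01] 0.287 [-0.046  0.284 -0.537 -0.007 -0.744 -0.095]
0.03484676164443633 -7.118019990248232e-05
```

View pics/c11.png

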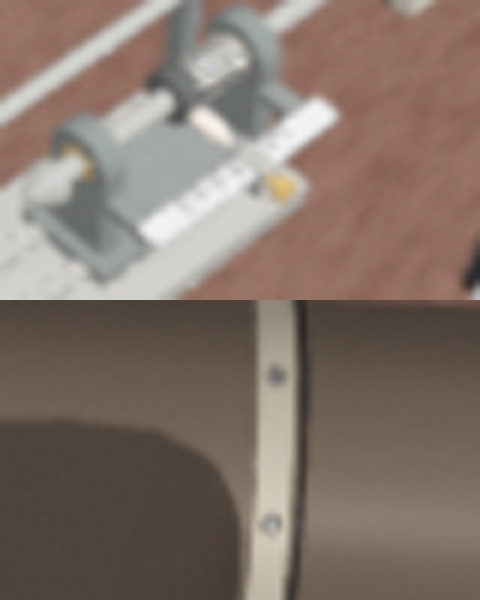

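View pics/top11.png

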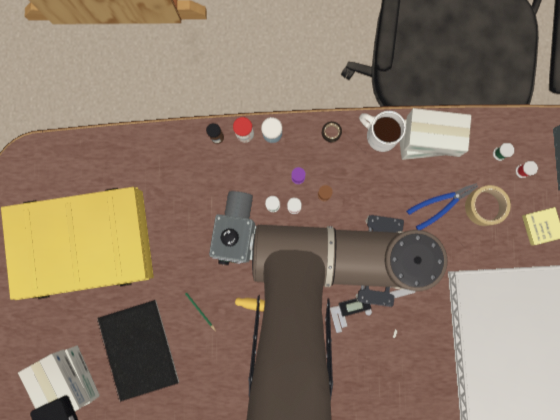

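View pics/scene11.png

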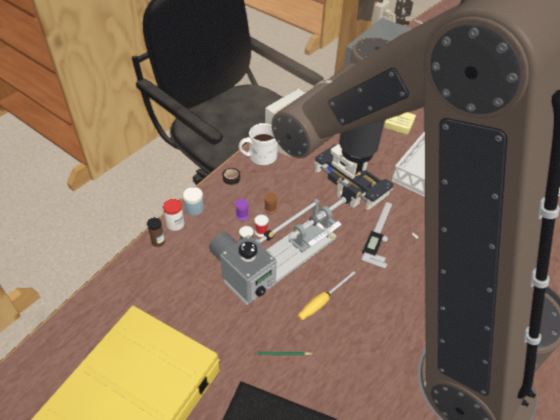

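Run:
```python
from h import *
s=read_camera("scene")
t=read_camera("top")
w1=dict(s); w1.update(fx=292.5917496855019,fy=292.5917496855019,cx=273.9941141382954,cy=209.28230432570066,eye=np.array([0.47410642,-0.23105686,0.43408979]),rotation=np.array([-0.28955181,0.00492408,3.02175658]))
d=np.array([.151,.989,0])
Br=[(w1,230+520/6,190+263/6),(t,190+516/4,170+430/4),(s,190+568/4,170+264/4)]
Tp=[(w1,297,261.2),(t,305,264.2),(s,190+494/4,170+264/4)]
Mk=[(w1,296.3,233.7),(t,319.8,266)]
for n,a in(("brass",Br),("tip",Tp),("mark",Mk)):
    p=tri(*a); print(n,p.round(4),"y",round(p@d,4),[ (proj(c,p)-[u,v]).round(1) for c,u,v in a])
im=s["pixels"][:,:,::-1].copy()
b=im[205:255,285:365]; cv2.imwrite("pics/c12.png",cv2.resize(b,None,fx=10,fy=10,interpolation=cv2.INTER_CUBIC))
p=tri(*Tp); q=p-.0348*d
print("pred tip",(proj(s,q)-[285,205])*10, [((proj(s,np.array([.989,-.151,0])*k+np.r_[q[:2],z])-[285,205])*10).round(0) for z in(.0695,.057) for k in (0,-.005,-.02)], "mark", (proj(s,tri(*Mk))-[285,205])*10)
st()
```

```text
brass [ 0.4356 -0.0819  0.0648] y -0.0153 [array([ 0.3, -0.7]), array([-0.4,  0.2]), array([-0.3, -0.3])]
tip [ 0.4667 -0.0484  0.0722] y 0.0226 [array([-0.2, -0.8]), array([-0.6,  0.3]), array([-0.1, -0.3])]
mark [ 0.4632 -0.0849  0.0662] y -0.014 [array([ 0.1, -0. ]), array([-0., -0.])]
pred tip [384.92860534 232.76153923] [array([384., 240.]), array([399., 252.]), array([443., 288.]), array([379., 272.]), array([394., 284.]), array([438., 320.])] mark [381.51030559 240.04572154]
16.5 [ 0.4766 -0.2119  0.0583] [-0.794  1.563  0.631] [-0.   7.5  2.6] [2.44 0.16 0.02] 0.289 [-0.045  0.284 -0.537 -0.007 -0.744 -0.096]
```

View pics/c12.png

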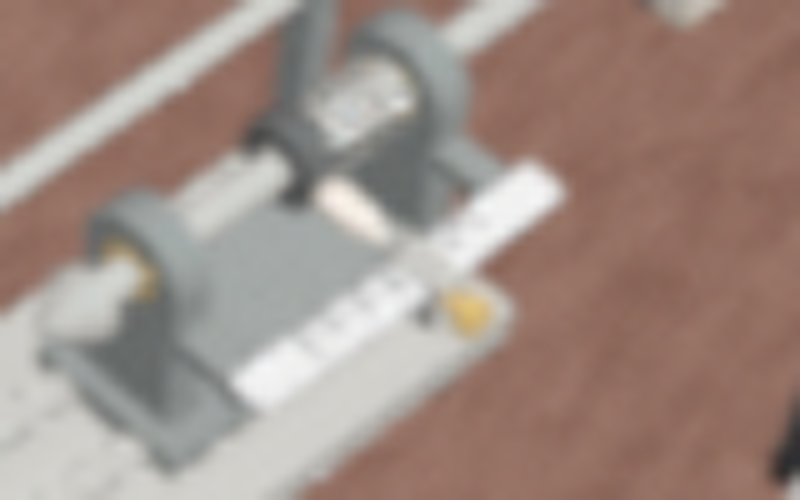

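The scene crop shows the tail pointer tip at (388,240) and the clamp and brass screw at (400,245) to (468,312). They are nearly in line, with about 1 mm still to go, so I nudge it.

```bash
python3 -m inch '[[0,0,0,-0.005,-0.03,0,-1],[0,0,0,0,0,0,-1],[0,0,0,0,0,0,-1],[0,0,0,0,0,0,-1]]'
python3 - <<'E'
from h import *
s=st();d=s['eef_pos'][:2]-[.4819,-.1775];print(d@[-.151,-.989],d@[.989,-.151])
s=read_camera("scene")["pixels"][:,:,::-1]
cv2.imwrite("pics/c13.png",cv2.resize(s[205:255,285:365],None,fx=10,fy=10,interpolation=cv2.INTER_CUBIC))
cv2.imwrite("pics/scene13.png",s)
E
```

```text
time: 16.9
eef_pos: [0.4766, -0.2121, 0.0584]
ee_rot: [-0.646, 1.561, 0.778]
force: [0.1, 7.0, 2.1]
finger_gap: 0.288
16.9 [ 0.4766 -0.2121  0.0584] [-0.646  1.561  0.778] [0.1 7.  2.1] [2.37 0.09 0.04] 0.288 [-0.048  0.284 -0.535 -0.011 -0.745 -0.091]
0.0350562726799109 -4.345213610869028e-05
```

View pics/c13.png

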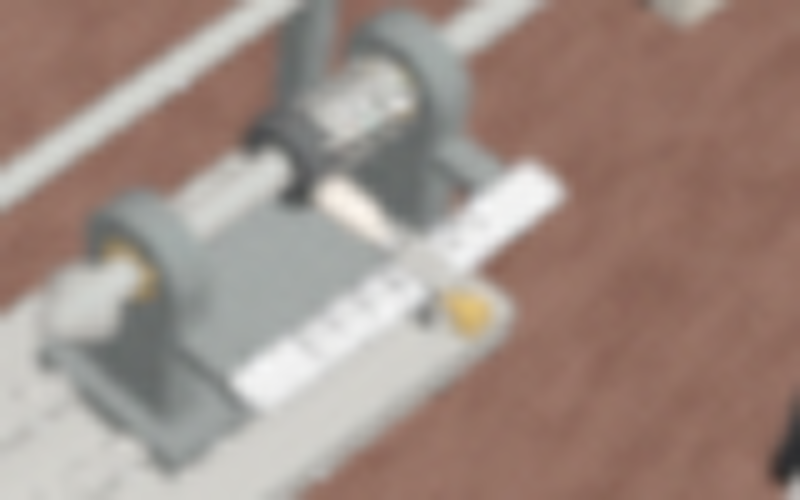

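```bash
python3 -m inch '[[0,0,0,-0.008,-0.055,0,-1],[0,0,0,0,0,0,-1],[0,0,0,0,0,0,-1],[0,0,0,0,0,0,-1],[0,0,0,0,0,0,-1]]'
python3 - <<'E'
from h import *
s=st();d=s['eef_pos'][:2]-[.4819,-.1775];print(d@[-.151,-.989],d@[.989,-.151],s["joint_velocities"].round(4))
s=read_camera("scene")["pixels"][:,:,::-1]
cv2.imwrite("pics/c14.png",cv2.resize(s[205:255,285:365],None,fx=10,fy=10,interpolation=cv2.INTER_CUBIC))
a=cv2.imread("pics/scene0.png")
f=lambda i:cv2.resize(i[190:360,200:400],None,fx=2,fy=2,interpolation=cv2.INTER_CUBIC)
cv2.imwrite("pics/cmp14.png",np.hstack([f(a),f(s)]))
E
```

```text
time: 17.45
eef_pos: [0.4764, -0.2132, 0.0583]
ee_rot: [-0.52, 1.558, 0.904]
force: [-0.5, 7.5, 1.8]
finger_gap: 0.287
17.45 [ 0.4764 -0.2132  0.0583] [-0.52   1.558  0.904] [-0.5  7.5  1.8] [2.42 0.08 0.04] 0.287 [-0.053  0.284 -0.532 -0.016 -0.747 -0.082]
0.03613597506101278 -5.509156168029165e-05 [ 0.0022 -0.0004  0.0023 -0.009  -0.0009  0.0049]
```

View pics/c14.png

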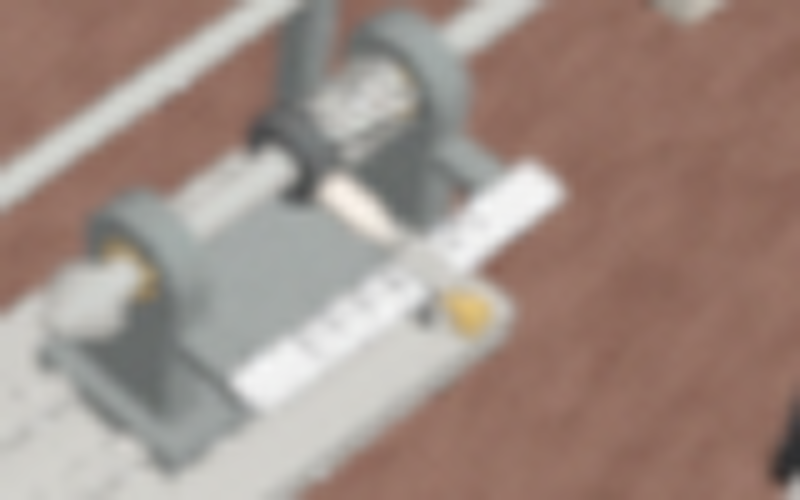

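View pics/cmp14.png

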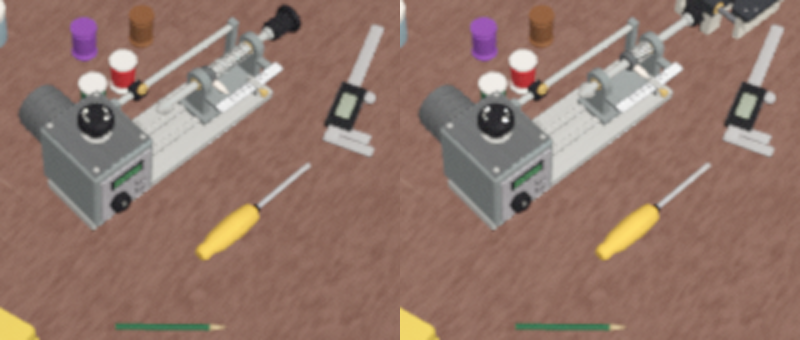

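The pointer tips now meet in line, at (395,240) and (400,245) in the crop. The loose things haven't moved, the button is out and the hold is steady. I hand in.

```bash
python3 -m inch '[[0,0,0,0,0,0,-1],[0,0,0,0,0,0,-1]]'; python3 -c "
from h import *
s=st();d=s['eef_pos'][:2]-[.4819,-.1775];print(d@[-.151,-.989]);print(job.hand_in())"
```

```text
time: 17.7
eef_pos: [0.4765, -0.2125, 0.0583]
ee_rot: [-0.486, 1.556, 0.938]
force: [0.0, 6.3, 1.5]
finger_gap: 0.289
17.7 [ 0.4765 -0.2125  0.0583] [-0.486  1.556  0.938] [0.  6.3 1.5] [2.35 0.13 0.03] 0.289 [-0.053  0.284 -0.531 -0.018 -0.747 -0.081]
0.03546574690017565
the job is handed in; nothing more can be done
None
```

I proved the stop and drew the tail centre back opposite the set mark. The job was handed in at 17.7 s with the knob still held; no verdict was reported.

- **Stop latched:** I gripped the head by its rim and pushed down. In the pictures it then sat lower, with its white stem nearly hidden.
- **Stop released:** I turned the head about 44° clockwise. The grip rose 6 mm, and the comparison picture shows the button fully out again.
- **Tail knob:** It is gripped, with an opening of about 25 mm. The wrist force along y is about 6 to 7 N, which roughly matches the spring at that draw.
- **Tail position:** At hand-in the draw was about 35.5 mm. The scene crop taken just before, at 36.1 mm, shows the two pointer tips meeting. The tool then crept back about 0.7 mm during two rows of holding still. That is slow against the 5 mm/s limit, but I took no picture after it.
- **Loose things:** The screwdriver, pencil, calliper and both spools look unmoved in the scene before-and-after pictures. I did not recheck the jar after the top view taken during the pull.

**Checks that disagreed:** My measurements of the offset to the set mark ranged from 35.5 to 38 mm depending on the cameras used. The final draw is at the low end, so the pointer could be up to about 2.5 mm short, against a 4 mm tolerance. The top camera could not confirm it because the arm blocked its view of the tailstock.

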